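# Load a tube offcut into the trigger clamp and hold it squeezed

### The job

Stand the square aluminium tube offcut upright in the bench clamp, between the fixed stop and the sprung foot, square to them and let go of it. Then pump the clamp's trigger until the foot has pushed the tube firmly against the stop and its spring is about half squeezed in, never bottoming the spring (that would crush the thin tube). The foot may be driven only by the trigger, the other things near the work stay where they are, and you finish while still holding the trigger squeezed so that the tube stays clamped.

Things in the scene. Friction and masses are not known exactly. Their poses are not given: they have to be found in the camera images.
- clamp: Grey trigger clamp screwed to the bed. Origin: centre of the underside of its base plate (300 x 90 x 12 mm, top at z 12); its +x is the way ram and foot travel, towards the stop; z up. In its frame (mm): housing cheeks x -106 to -26, y -18 to 18, up to z 104; toothed ram bar along x, 12 wide, z 35 to 48, tail end at x -173 when joint ram is 0.
- seat (a point): Point on the plate's top (clamp frame x 95, y 0, z 12 mm, same axes) where the centre of the tube's underside lies when the tube touches the stop. The stop is a grey block 60 mm wide and 46 mm above the plate, its flat face 20 mm further along +x.
- foot_face (a point): Centre of the front face of the round black sprung foot (30 mm disc); same axes as the clamp. Clamp frame x 29, y 0, z 40 mm when joint ram and joint foot are 0.
- squeeze (a point): Point to squeeze at: clamp frame x -84, y 0, z 155 mm, same axes. Two black upright handles rise over the housing: fixed grip behind (x -98 to -84, 30 wide, top z 189), trigger before it (12 thick, 26 wide, top z 187). At z 155 the trigger's front face is at x -45 at rest, -67 squeezed: the pair measures 53, then 31 mm (at the top 58 at rest, front at x -40).
- trigger (a joint): Trigger angle about a y pivot at clamp x -62, z 90: 0 at rest (leaning 0.17 rad to the stop) to 0.34 rad fully squeezed, towards the grip; springs back. Takes about 4 N at squeeze, 9 N with the foot half squeezed. Drives the ram 34 mm per rad after up to 6 mm of lost ram travel; a full pump gives about 10 mm.
- ram (a joint): Advance of the toothed bar with the foot towards the stop, 0 to 0.060 m; starts at 0.006 to 0.022. With the tube against the stop the foot just touches it at 0.046. It stays where it is when the trigger is let go, unless the foot's spring pushes back with more than about 3 N: there is no lock.
- foot (a joint): How far the sprung foot is pushed back into the ram's head: 0 free, 0.012 m bottomed; spring 1.2 N per mm. Half squeezed is 0.006.
- tube: Offcut of thin-walled square aluminium tube, 40 x 40 mm, 60 mm tall, wall 3 mm, 0.08 to 0.17 kg, standing on end, open at top. Origin: centre of its underside, z up the tube, x and y square to its sides.
- plug_case: Small round jar, orange with white lid, 45 mm across, 29 mm tall, the nearer of two; bystander. Origin under its centre.
- spindle_nut: White-grey round collet nut, 50 mm across, 28 mm tall; bystander. Origin under its centre.
- tape_measure: Yellow tape measure, 38 x 90 x 66 mm, standing; bystander. Origin under its centre.
Things that resemble listed ones, but are neither listed nor needed, are in the scene too. What is shaped like the tube but blue or green is not meant.

How it is judged (in metres and radians):
On the way, in this order (a step that is already met when the one before it is completed fails the run):
1. the tube stands upright on the clamp's plate between foot and stop, let go, before the foot presses it (x of tube in the frame of seat between -0.03 and 0.003 m and y of tube in the frame of seat between -0.012 and 0.012 m and z of tube in the frame of seat below 0.003 m and angle between tube's own z axis and vertical below 0.06 rad and contact force between the fingers and tube below 0.1 N and value of joint foot below 0.002 m), for 0.2 s.
2. by pumping, the foot has pushed the tube against the stop and its spring begins to yield (x of tube in the frame of seat above -0.003 m and value of joint foot above 0.0025 m and value of joint ram above 0.044 m), for 0.1 s.
At the end, for the whole second after the job is handed in: Fingers still squeeze the trigger (over 2 N, over 0.03 rad from rest), the foot's spring is in 3.5 to 9 mm, and the tube stands upright, square (0.08 rad) and against the stop within 3 mm, within 13 mm of the clamp's centre line, at rest and untouched by the robot (x of tube in the frame of seat between -0.003 and 0.003 m and y of tube in the frame of seat between -0.013 and 0.013 m and z of tube in the frame of seat below 0.003 m and angle between tube's own z axis and vertical below 0.06 rad and linear speed of tube below 0.01 m/s and contact force between each of the arm, the fingers and tube below 0.1 N and value of joint foot between 0.0035 and 0.009 m and value of joint trigger above 0.03 rad and contact force between the fingers and trigger above 2 N and (angle between the x axis of tube and the x axis of seat, either way round below 0.08 rad or angle between the y axis of tube and the x axis of seat, either way round below 0.08 rad)); the arm keeps its last pose, push and grip.
It fails at once if the foot's spring was bottomed: the tube is crushed (value of joint foot above 0.011 m).
It fails at once if the ram or foot was pushed by the robot instead of by the trigger (contact force between any of the fingers, the arm and ram above 3 N).
It fails at once if a bystander was moved (distance of any of plug_case, spindle_nut, tape_measure from where it was at the start of the episode above 0.02 m).
It also fails if it takes over 72 s, if anything falls off the work surface, if the arm or the gripper's body presses on something with over 40 N, if the wrist force passes 120 N, or if a joint passes its speed limit or range.

### The arm

A 7-joint arm with a two-finger parallel gripper is mounted at the origin on a cart in front of the work surface, level with it; the furniture and walls round the work are solid. World frame = base frame: x ahead of the robot, y to its left, z up, the work surface at z = 0. Lengths are in m, angles in degrees, forces in N, time in s.
With the tool pointing down it reaches from about 0.425 to 0.875 m from the base axis. Payload 4.7 kg.
Tool frame: the origin (TCP) lies at the very end of the fingers, on their centre line; the grasp point (between the pads) lies 19 mm behind it; z points along the fingers, y is the line along which they close (so a half turn about z gives the same grasp; the last joint's range is limited). The gripper opens to 87 mm and grips with 3 to 60 N. Pads are 19 mm wide; open, the fingers measure 117 mm over their backs; the gripper's body (75 mm by 190 mm) begins 51 mm behind the grasp point.
Start: joints at [-65.025, 18.392, -4.016, 83.108, 1.295, 78.541, -3.26], TCP at [0.266, 0.593, 0.223] pointing down, gripper open.
Joint ranges: [-163.93, 163.93], [-17.29, 119.83], [-79.2, 71.16], [3.27, 140.29], [-89.18, 269.18], [5.43, 117.66], [-154.24, 154.24]. Speed limits (degrees/s): [147.25, 147.25, 180, 180, 180, 180, 180].

### API

Orientations are given as [roll, pitch, yaw] about the fixed x, y, z axes, in that order (R = Rz(yaw) Ry(pitch) Rx(roll)).
In Python, from cell import get_obs, read_camera, sign_off, silhouettes gives the robot as it stands.
- The arm moves only by the tool play_rows, never from a script. Its argument "steps" is a list that holds one entry, the list of rows, each a list of 7 numbers: the shift along the tool's x, y, z in m, then the turn, a rotation vector about the tool's x, y, z in rad, then the finger opening in m, from 0 to 0.087. A call has 1 to 12 rows; each row shifts and turns the commanded pose from where the row before left it, along the tool's axes as they then stand; what a row does not reach is not made up. A row lasts 1/10 s, in which the tool goes at most 50 mm and 8.59 degrees, less where a joint would pass 70% of its speed; a pose out of reach is approached as far as the arm can. A call is refused whole if a number of a shift passes 0.05 or a number of a turn 0.15, either way. A call with a gripper value outside its range is refused whole. The fingers move at their own pace and stop on an object; "force" is the grip in N (left out, the last holds). Time passes only in rows, so rows that do not move let the fingers close. It gives the time, the measured TCP pose, the force, the opening and the grip force at its end, in the units of the state.
- get_obs(): the state, without advancing time (a new reading comes with each control period).
- read_camera(name): name is "side" or "top"; returns a dict with "frame" (384x512x3 uint8, red, green, blue), "intrinsics" (3x3 intrinsics, pixels), "view" (4x4, takes a point from world to camera coordinates). Camera axes: x right, y up, looking along -z (the intrinsics and any distortion apply to the point x, -y, -z); pixel columns grow to the right and rows downward; lengths in m; the calibration is good to about 2 mm. A picture is of the moment at which its call begins. There is no depth.
- sign_off(): hands the job in; it is judged then, once.
Trained networks look in the newest picture that a camera, given by its name, has taken for a name from the list of things; names that differ only in an ending like _2 or _b are one class to them, and where a whole thing is asked for, a point or a joint stands for the part that bears it (a point fixed in the world has none). Each returns a list of dicts, best first, with "p" (0 to 1); they miss things now and then, are a little off and sometimes report something else, mostly with a low value. They report only what shows in the picture. A call takes as long as a camera call. They do not tell look-alikes from the thing itself.
- silhouettes(camera, name): "pixels" (384x512 bool, what is visible of it) and "extent" ([left, top, right, bottom] in pixels, round what is visible of it).
The state is a dict: "time_s": time; "qpos": joint angles; "joint_velocities": joint speeds; "effort": joint torques, N m; "tool_pos": TCP position; "tool_rot": TCP orientation; "force": force on the tool from outside, world axes, zero at the start; "wrist_torque": the same for the moment, N m; "grip_width": finger opening in m; "grasp_force": force on a finger pad.
Only numpy, scipy, OpenCV 4.12 (cv2) and the standard library are available. Lean on these libraries where they do the work, as an engineer would, in place of code of your own. Each camera call takes 0.05 s, during which the arm holds its last target. There are 200 camera calls.

## Working session

There is one attempt and no reset: what is moved stays moved. The work goes in short steps, Python scripts to look and compute and a tool call to move; the robot and the scene stay as the last step left them, time stands still between calls to the robot, and variables do not carry over. Pictures are saved under pics/ and viewed, at most 10 in all, crops included, and the job is handed in when it is done.

Besides the shell and the picture viewer there is one more tool, called by a JSON object that holds its "fn" and its "kwargs", one argument or row to a line. play_rows: Moves the arm, as the interface text tells. Its arguments: {"type":"object","properties":{"steps":{"type":"array","items":{"type":"array","items":{"type":"array","items":{"type":"number"}}}},"force":{"type":"number"}},"required":["steps"]}

```bash
mkdir -p pics; ls
python3 - <<'E'
from cell import *
import cv2,numpy as np
o=get_obs();print({k:np.round(v,3).tolist() for k,v in o.items()})
ims=[]
for n in("side","top"):
    r=read_camera(n);cv2.imwrite(f"pics/{n}0.png",r["frame"][...,::-1]);print(n,r["intrinsics"],np.round(r["view"],4).tolist())
    for t in("clamp","tube","plug_case","spindle_nut","tape_measure","foot_face","trigger"):
        for d in silhouettes(n,t): 
            if d["p"]>.2:print(n,t,round(d["p"],2),d["extent"])
E
```

```text
pics
{'time_s': 0.0, 'qpos': [-65.026, 18.441, -4.014, 83.175, 1.297, 78.542, -3.259], 'joint_velocities': [-0.006, -0.023, -0.023, 0.035, 0.038, 0.049, -0.051], 'effort': [0.0, -49.129, -0.404, -31.253, -0.064, 0.044, 0.0], 'tool_pos': [0.266, 0.592, 0.221], 'tool_rot': [-179.887, 0.008, 155.836], 'force': [0.6, 0.738, -0.569], 'wrist_torque': [-0.022, -0.008, -0.014], 'grasp_force': 0.0, 'grip_width': 0.087}
side [[350.70588967   0.         253.22448689]
 [  0.         350.70588967 195.37670192]
 [  0.           0.           1.        ]] [[-0.989, -0.1458, 0.0248, 0.6075], [0.099, -0.5283, 0.8433, -0.1792], [-0.1099, 0.8364, 0.5369, -0.9259], [0.0, 0.0, 0.0, 1.0]]
side clamp 0.57 [239.4, 157.6, 302.4, 270.9]
side tube 0.96 [237.4, 267.6, 259.8, 295.5]
side tube 0.58 [270.9, 289.7, 294.3, 320.7]
side tube 0.58 [282.1, 327.7, 308.5, 362.9]
side spindle_nut 0.63 [219.8, 190.0, 230.4, 202.9]
side tape_measure 0.57 [184.4, 216.7, 212.5, 243.7]
side tape_measure 0.34 [263.3, 224.9, 272.7, 235.9]
side foot_face 0.39 [265.0, 228.1, 276.3, 237.2]
side trigger 0.76 [278.7, 168.8, 285.5, 206.9]
top [[451.58566721   0.         251.13508909]
 [  0.         451.58566721 194.35153485]
 [  0.           0.           1.        ]] [[-0.0065, -1.0, 0.0038, 0.0069], [0.9927, -0.006, 0.1209, -0.6453], [-0.1208, 0.0046, 0.9927, -1.2464], [0.0, 0.0, 0.0, 1.0]]
top clamp 0.6 [208.6, 203.3, 319.9, 257.2]
top tube 0.75 [142.8, 198.0, 165.9, 214.4]
top tube 0.68 [178.0, 202.3, 195.3, 218.6]
top tube 0.48 [155.1, 234.4, 178.4, 254.7]
top plug_case 0.68 [354.2, 233.1, 371.3, 249.1]
top spindle_nut 0.47 [310.9, 157.7, 328.5, 178.6]
top tape_measure 0.7 [239.6, 138.1, 253.1, 168.8]
top foot_face 0.6 [249.2, 219.4, 258.0, 226.7]
```

Run:
```python
import cv2
a=cv2.imread("pics/side0.png")[130:370,140:380];b=cv2.imread("pics/top0.png")[120:280,120:390]
cv2.imwrite("pics/sc.png",cv2.resize(a,None,fx=2.5,fy=2.5,interpolation=2));cv2.imwrite("pics/tc.png",cv2.resize(b,None,fx=2.95,fy=2.95,interpolation=2))
```

```text
(no output)
```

View pics/sc.png

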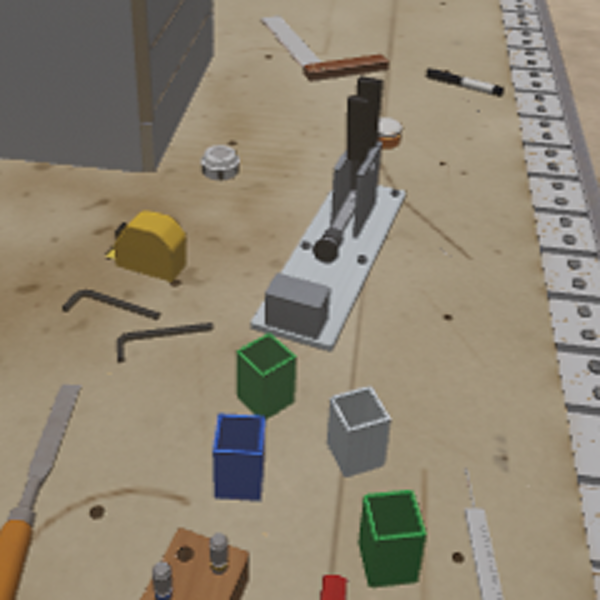

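View pics/tc.png

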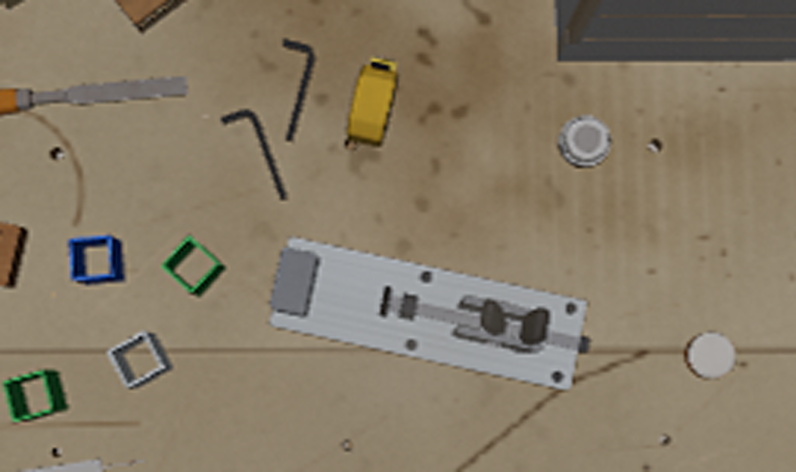

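The side crop shows the clamp in the middle, with its stop nearest the camera. The grey open tube is at side pixel (284,304) and top pixel (167,242). Things that could be taken for it: blue tube at top (153,208), green at (185,210), green at (132,254). I choose the bare grey one by the description, and next fit poses by projecting box models onto the silhouettes.

```bash
cat > h.py <<'E'
import numpy as np,cv2
from cell import *
from scipy.optimize import minimize
def box(x0,x1,y0,y1,z0,z1): return np.array([[x,y,z] for x in(x0,x1) for y in(y0,y1) for z in(z0,z1)])/1000.
TUBE=[box(-20,20,-20,20,0,60)]
def hd(a): # trigger at angle a
    o=[]
    for z in(95,187):
        for d in(0,12):
            for y in(-13,13): o.append([0,y,0]); o[-1]=[-62+(z-90)*np.tan(.17-a)+d-6+ (5 if 0 else 0),y,z]
    return np.array(o)/1000.
CL=[box(-150,150,-45,45,0,12),box(115,150,-30,30,12,58),box(-106,-26,-18,18,12,104),box(-98,-84,-15,15,100,189),hd(0)]
def place(P,p):
    c,s=np.cos(p[2]),np.sin(p[2]); R=np.array([[c,-s,0],[s,c,0],[0,0,1]])
    return P@R.T+[p[0],p[1],p[3] if len(p)>3 else 0]
def proj(cam,P):
    V=cam["view"];q=P@V[:3,:3].T+V[:3,3]; q=q*[1,-1,-1]; u=q@cam["intrinsics"].T; return u[:,:2]/u[:,2:]
def ray(cam,uv,z):
    V=cam["view"];R=V[:3,:3];C=-R.T@V[:3,3]
    d=np.linalg.inv(cam["intrinsics"])@[uv[0],uv[1],1];d=R.T@(d*[1,-1,-1]);return C+d*(z-C[2])/d[2]
def ren(cam,parts,p,S=4):
    m=np.zeros((384*S,512*S),np.uint8)
    for P in parts:
        h=cv2.convexHull(((proj(cam,place(P,p))+.5)*S*16).astype(np.int32)); cv2.fillConvexPoly(m,h,1,shift=4)
    return cv2.resize(m.astype(np.float32),(512,384),interpolation=cv2.INTER_AREA)
def fit(cams,masks,parts,p0):
    f=lambda p:sum(np.abs(ren(c,parts,p)-m).sum()/m.sum() for c,m in zip(cams,masks))
    best=None
    for _ in range(3):
        r=minimize(f,p0,method="Nelder-Mead",options=dict(initial_simplex=[p0,p0+[.01,0,0],p0+[0,.01,0],p0+[0,0,.15]],xatol=1e-5,fatol=1e-5));p0=r.x
    return r.x,r.fun
def pick(n,name,uv):
    for d in silhouettes(n,name):
        e=d["extent"]
        if e[0]-2<uv[0]<e[2]+2 and e[1]-2<uv[1]<e[3]+2: return d["pixels"].astype(np.float32)
E
python3 - <<'E'
from h import *
C={n:read_camera(n) for n in("side","top")}
for name,parts,uv,z in(("tube",TUBE,{"side":(284,304),"top":(167,242)},.06),("clamp",CL,{"side":(270,230),"top":(265,228)},.012)):
    M={n:pick(n,name,uv[n]) for n in C}
    print(name,{n:(None if M[n] is None else M[n].sum()) for n in C})
    g=ray(C["top"],uv["top"],z)
    for ns in(("top",),("side",),("top","side")):
        if any(M[n] is None for n in ns):continue
        b=min((fit([C[n] for n in ns],[M[n] for n in ns],parts,np.array([g[0],g[1],y])) for y in((1.36,) if name=="clamp" else (.2,.6,1.2))),key=lambda t:t[1])
        print(ns,np.round(b[0],4),np.degrees(b[0][2]).round(1),round(b[1],3))
# overlay with last clamp/tube
    im=[]
    for n in C:
        f=C[n]["frame"][...,::-1].copy();f=cv2.resize(f,None,fx=4,fy=4,interpolation=2)
        for P in parts:
            h=cv2.convexHull(((proj(C[n],place(P,b[0]))+.5)*4).astype(np.int32));cv2.polylines(f,[h],True,(0,0,255),1)
        u=np.array(uv[n])*4; s=250 if name=="clamp" else 100
        im.append(f[max(0,u[1]-s-40):u[1]+s,max(0,u[0]-s):u[0]+s])
    hh=min(i.shape[0] for i in im);o=np.hstack([i[:hh] for i in im]);k=800/o.shape[1];cv2.imwrite(f"pics/ov_{name}.png",cv2.resize(o,None,fx=k,fy=k))
E
```

```text
tube {'side': np.float32(752.0), 'top': np.float32(175.0)}
('top',) [0.5145 0.24   0.4791] 27.4 0.673
('side',) [0.5142 0.2436 0.5251] 30.1 0.04
('top', 'side') [0.5144 0.2407 0.48  ] 27.5 0.764
clamp {'side': np.float32(2728.0), 'top': np.float32(3299.0)}
('top',) [ 0.5576 -0.0374  1.3532] 77.5 0.031
('side',) [ 0.5574 -0.0353  1.3654] 78.2 0.071
('top', 'side') [ 0.5576 -0.0366  1.3572] 77.8 0.109
```

Run:
```python
from h import *
C={n:read_camera(n) for n in("side","top")}
m=pick("top","tube",(167,242)).astype(np.uint8)
cs,_=cv2.findContours(m,0,2);f=np.zeros_like(m);cv2.drawContours(f,cs,-1,1,-1);print(f.sum())
M=[f.astype(np.float32),pick("side","tube",(284,304))]
for k in((0,),(0,1)):
    b=min((fit([[C["top"],C["side"]][i] for i in k],[M[i] for i in k],TUBE,np.array([.5144,.241,y])) for y in(.3,.5,.7)),key=lambda t:t[1]);print(b,np.degrees(b[0][2]))
```

```text
261
(array([0.51245129, 0.24044144, 0.49619431]), np.float64(0.09578543901443481)) 28.429840066402733
(array([0.51354418, 0.24156419, 0.51366107]), np.float64(0.2383147031068802)) 29.43061163084545
```

View pics/ov_clamp.png

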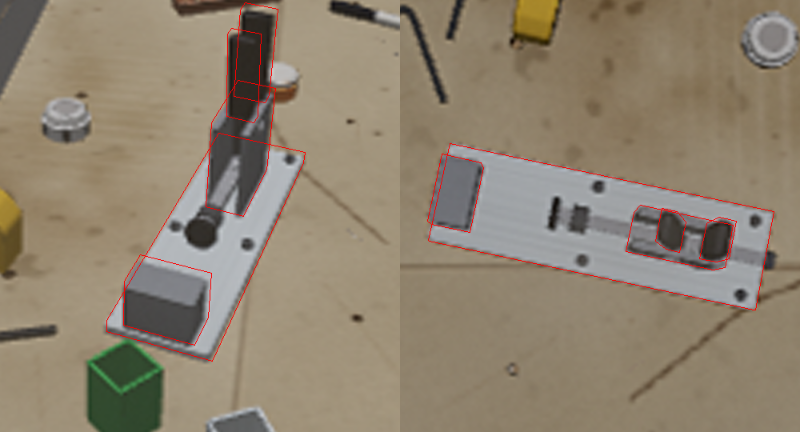

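View pics/ov_tube.png

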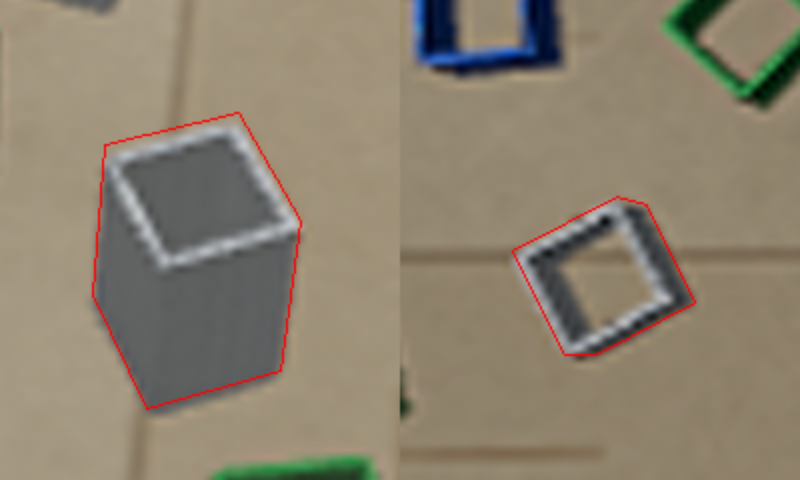

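Overlays agree with both pictures. In the close crop the chosen tube is bare grey metal, pose about (0.513, 0.241), yaw 29.4°. The clamp is at (0.558, -0.037), yaw 77.8°. Now I move over the tube.

{"fn": "play_rows", "kwargs": {
  "steps": [
    [[-0.0369,-0.0219,0.005,0,0,0,0.087],[-0.0369,-0.0219,0.005,0,0,0,0.087],[-0.0369,-0.0219,0.005,0,0,0,0.087],[-0.0369,-0.0219,0.005,0,0,0,0.087],[-0.0369,-0.0219,0.005,0,0,0,0.087],[-0.0369,-0.0219,0.005,0,0,0,0.087],[-0.0369,-0.0219,0.005,0,0,0,0.087],[-0.0369,-0.0219,0.005,0,0,0,0.087],[-0.0369,-0.0219,0.005,0,0,0,0.087],[-0.0369,-0.0219,0.005,0,0,0,0.087],[0,0,0,0,0,0,0.087]]
  ]
}}

```text
time_s: 2.4
tool_pos: [0.5169, 0.2343, 0.1722]
tool_rot: [-179.8, 0.2, 155.2]
force: [-0.5, -0.5, -0.5]
grip_width: 0.0868
grasp_force: 0.0
```

{"fn": "play_rows", "kwargs": {
  "steps": [
    [[0,0,0,0,0,0.106,0.087],[0,0,0,0,0,0.106,0.087],[0,0,0,0,0,0.106,0.087],[0,0,0,0,0,0.106,0.087],[0,0,0,0,0,0.106,0.087],[0,0,0,0,0,0.105,0.087],[0,0,0,0,0,0,0.087],[0,0,0,0,0,0,0.087],[0,0,0,0,0,0,0.087]]
  ]
}}

```text
time_s: 3.3
tool_pos: [0.5131, 0.2424, 0.1726]
tool_rot: [180.0, -0.0, 119.6]
force: [0.3, -0.3, 0.5]
grip_width: 0.0866
grasp_force: 0.0
```

{"fn": "play_rows", "kwargs": {
  "force": 15,
  "steps": [
    [[0,0,0.03,0,0,0,0.087],[0,0,0.03,0,0,0,0.087],[0,0,0.03,0,0,0,0.087],[0,0,0.025,0,0,0,0.087],[0,0,0.018,0,0,0,0.087],[0,0,0.01,0,0,0,0.087],[0,0,0,0,0,0,0.087],[0,0,0,0,0,0,0.087]]
  ]
}}

```text
time_s: 4.1
tool_pos: [0.5137, 0.2425, 0.0303]
tool_rot: [179.9, -0.0, 119.5]
force: [0.8, 0.1, 0.7]
grip_width: 0.0872
grasp_force: 0.0
```

{"fn": "play_rows", "kwargs": {
  "steps": [
    [[0,0,0,0,0,0,0.03],[0,0,0,0,0,0,0.03],[0,0,0,0,0,0,0.03],[0,0,0,0,0,0,0.03],[0,0,0,0,0,0,0.03],[0,0,0,0,0,0,0.03],[0,0,0,0,0,0,0.03],[0,0,0,0,0,0,0.03],[0,0,0,0,0,0,0.03],[0,0,0,0,0,0,0.03]]
  ]
}}

```text
time_s: 5.1
tool_pos: [0.5132, 0.2422, 0.0296]
tool_rot: [180.0, -0.0, 119.5]
force: [-0.3, 0.9, 0.2]
grip_width: 0.0398
grasp_force: 15.0
```

{"fn": "play_rows", "kwargs": {
  "steps": [
    [[0,0,-0.02,0,0,0,0.03],[0,0,-0.04,0,0,0,0.03],[0,0,-0.04,0,0,0,0.03],[0,0,-0.03,0,0,0,0.03],[0,0,0,0,0,0.121,0.03],[0,0,0,0,0,0.121,0.03],[0,0,0,0,0,0.121,0.03],[0,0,0,0,0,0.121,0.03],[0,0,0,0,0,0.121,0.03],[0,0,0,0,0,0.122,0.03],[0,0,0,0,0,0,0.03],[0,0,0,0,0,0,0.03]]
  ]
}}

```text
time_s: 6.3
tool_pos: [0.5128, 0.2421, 0.1592]
tool_rot: [-180.0, 0.0, 78.0]
force: [-0.4, -1.2, -2.1]
grip_width: 0.0394
grasp_force: 15.0
```

{"fn": "play_rows", "kwargs": {
  "steps": [
    [[-0.0255,0.0146,0,0,0,0,0.03],[-0.0255,0.0146,0,0,0,0,0.03],[-0.0255,0.0146,0,0,0,0,0.03],[-0.0255,0.0146,0,0,0,0,0.03],[-0.0255,0.0146,0,0,0,0,0.03],[-0.0255,0.0146,0,0,0,0,0.03],[-0.0255,0.0146,0,0,0,0,0.03],[0,0,0.02,0,0,0,0.03],[0,0,0.02,0,0,0,0.03],[0,0,0,0,0,0,0.03],[0,0,0,0,0,0,0.03]]
  ]
}}

```text
time_s: 7.4
tool_pos: [0.5751, 0.0462, 0.1195]
tool_rot: [-180.0, 0.0, 77.9]
force: [0.9, -0.0, -1.1]
grip_width: 0.0401
grasp_force: 15.0
```

Run:
```python
from h import *
print(get_obs()["tool_pos"],get_obs()["tool_rot"])
im=[]
for n in("side","top"):
    c=read_camera(n);f=cv2.resize(c["frame"][...,::-1],None,fx=4,fy=4,interpolation=2)
    for P,p in((TUBE[0],(.5756,.0465,1.358,.092)),(box(-20,20,-20,20,0,.1),(.5756,.0465,1.358,.012))):
        h=cv2.convexHull(((proj(c,place(P,p))+.5)*4).astype(np.int32));cv2.polylines(f,[h],True,(0,0,255),1)
    u=(4*proj(c,np.array([[.567,.01,.05]]))[0]).astype(int);im.append(f[u[1]-240:u[1]+240,u[0]-200:u[0]+200])
cv2.imwrite("pics/pre.png",np.hstack(im))
```

```text
[0.57506993 0.04623024 0.1195382 ] [-1.79957119e+02  2.01439875e-02  7.78848376e+01]
```

View pics/pre.png

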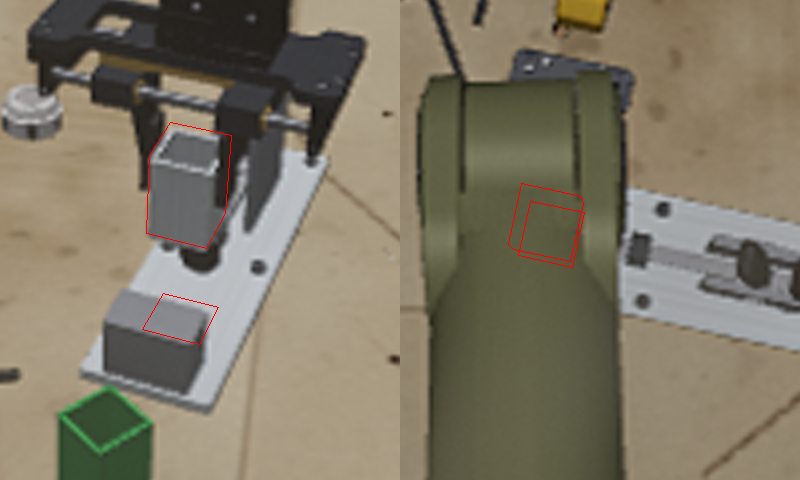

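The picture shows the held tube within about 1 px of its predicted outline and upright in the fingers, over the gap behind the stop. I lower it now.

{"fn": "play_rows", "kwargs": {
  "steps": [
    [[0,0,0.02,0,0,0,0.03],[0,0,0.02,0,0,0,0.03],[0,0,0.02,0,0,0,0.03],[0,0,0.01,0,0,0,0.03],[0,0,0.004,0,0,0,0.03],[0,0,0.002,0,0,0,0.03],[0,0,0,0,0,0,0.03],[0,0,0,0,0,0,0.03]]
  ]
}}

```text
time_s: 8.3
tool_pos: [0.5761, 0.0462, 0.0445]
tool_rot: [179.9, -0.0, 77.8]
force: [-0.2, 0.8, -1.3]
grip_width: 0.0396
grasp_force: 15.0
```

{"fn": "play_rows", "kwargs": {
  "steps": [
    [[0,0,0.001,0,0,0,0.03],[0,0,0,0,0,0,0.03]]
  ]
}}

```text
time_s: 8.5
tool_pos: [0.5756, 0.0462, 0.0429]
tool_rot: [180.0, -0.0, 77.8]
force: [-0.2, 0.1, -1.1]
grip_width: 0.0401
grasp_force: 15.0
```

{"fn": "play_rows", "kwargs": {
  "steps": [
    [[0,0,0.001,0,0,0,0.03],[0,0,0,0,0,0,0.03],[0,0,0,0,0,0,0.03]]
  ]
}}

```text
time_s: 8.8
tool_pos: [0.5754, 0.0462, 0.0416]
tool_rot: [180.0, -0.0, 77.8]
force: [0.9, -0.3, -1.2]
grip_width: 0.0398
grasp_force: 15.0
```

{"fn": "play_rows", "kwargs": {
  "steps": [
    [[0,0,0.0007,0,0,0,0.03],[0,0,0,0,0,0,0.03],[0,0,0,0,0,0,0.03]]
  ]
}}

```text
time_s: 9.1
tool_pos: [0.5754, 0.0461, 0.0416]
tool_rot: [180.0, -0.0, 77.8]
force: [-2.5, -0.7, 6.0]
grip_width: 0.0398
grasp_force: 15.0
```

{"fn": "play_rows", "kwargs": {
  "steps": [
    [[0,0,0.0007,0,0,0,0.03],[0,0,0,0,0,0,0.03],[0,0,0,0,0,0,0.03]]
  ]
}}

```text
time_s: 9.4
tool_pos: [0.5754, 0.0461, 0.0416]
tool_rot: [-180.0, -0.0, 77.8]
force: [-4.4, 0.4, 9.2]
grip_width: 0.0401
grasp_force: 15.0
```

Contact with the plate (6 to 9 N). I release gently, then go up.

{"fn": "play_rows", "kwargs": {
  "steps": [
    [[0,0,-0.001,0,0,0,0.04],[0,0,0,0,0,0,0.045],[0,0,0,0,0,0,0.055],[0,0,0,0,0,0,0.062],[0,0,0,0,0,0,0.062],[0,0,0,0,0,0,0.062],[0,0,0,0,0,0,0.062]]
  ]
}}

```text
time_s: 10.1
tool_pos: [0.5753, 0.0461, 0.0411]
tool_rot: [180.0, 0.0, 77.8]
force: [0.3, -0.1, -0.0]
grip_width: 0.0616
grasp_force: 0.0
```

{"fn": "play_rows", "kwargs": {
  "steps": [
    [[0,0,-0.01,0,0,0,0.062],[0,0,-0.03,0,0,0,0.062],[0,0,-0.04,0,0,0,0.062],[0,0,-0.05,0,0,0,0.087],[0,0,-0.05,0,0,0,0.087],[0,0,-0.02,0,0,0,0.087],[0,0,0,0,0,-0.14,0.087],[0,0,0,0,0,-0.14,0.087],[0,0,0,0,0,-0.14,0.087],[0,0,0,0,0,-0.14,0.087],[0,0,0,0,0,-0.14,0.087],[0,0,0,0,0,-0.14,0.087]]
  ]
}}

```text
time_s: 11.3
tool_pos: [0.5753, 0.0459, 0.242]
tool_rot: [180.0, 0.0, 126.2]
force: [0.2, 0.3, -0.8]
grip_width: 0.0866
grasp_force: 0.0
```

{"fn": "play_rows", "kwargs": {
  "steps": [
    [[0,0,0,0,0,-0.14,0.087],[0,0,0,0,0,-0.14,0.087],[0,0,0,0,0,-0.14,0.087],[0,0,0,0,0,-0.14,0.087],[0,0,0,0,0,-0.14,0.087],[0,0,0,0,0,-0.031,0.087],[0,0,0,0,0,0,0.087],[0,0,0,0,0,0,0.087]]
  ]
}}

```text
time_s: 12.1
tool_pos: [0.5754, 0.046, 0.2418]
tool_rot: [180.0, 0.0, 167.7]
force: [-0.4, 0.0, 0.1]
grip_width: 0.0871
grasp_force: 0.0
```

{"fn": "play_rows", "kwargs": {
  "steps": [
    [[0,-0.031,0,0,0,0,0.087],[0,-0.031,0,0,0,0,0.087],[0,-0.031,0,0,0,0,0.087],[0,-0.031,0,0,0,0,0.087],[0,-0.0305,0,0,0,0,0.087],[0,0,0,0,0,0,0.087],[0,0,0,0,0,0,0.087]]
  ]
}}

```text
time_s: 12.8
tool_pos: [0.5426, -0.1054, 0.2415]
tool_rot: [180.0, 0.0, 167.7]
force: [-0.1, 0.9, 0.2]
grip_width: 0.0869
grasp_force: 0.0
```

```bash
cat > v.py <<'E'
import sys
from h import *
P=np.array([.5576,-.0366,1.358])
def cl(x,y,z): return place(np.array([[x,y,z]])/1000.,P)[0]
if __name__=="__main__":
    im=[]
    for n in("side","top"):
        c=read_camera(n);f=cv2.resize(c["frame"][...,::-1],None,fx=4,fy=4,interpolation=2)
        for B in(box(75,115,-20,20,12,72),box(-98,-84,-15,15,155,189)):
            h=cv2.convexHull(((proj(c,place(B,P))+.5)*4).astype(np.int32));cv2.polylines(f,[h],True,(0,0,255),1)
        u=(4*proj(c,np.array([[.557,-.03,.06]]))[0]).astype(int);im.append(f[u[1]-280:u[1]+280,u[0]-200:u[0]+200])
    cv2.imwrite(sys.argv[1],np.hstack(im));print(get_obs()["tool_pos"],get_obs()["grip_width"])
E
python3 v.py pics/v1.png
```

```text
[ 0.54301135 -0.10348852  0.24124797] 0.08700061920115061
```

View pics/v1.png

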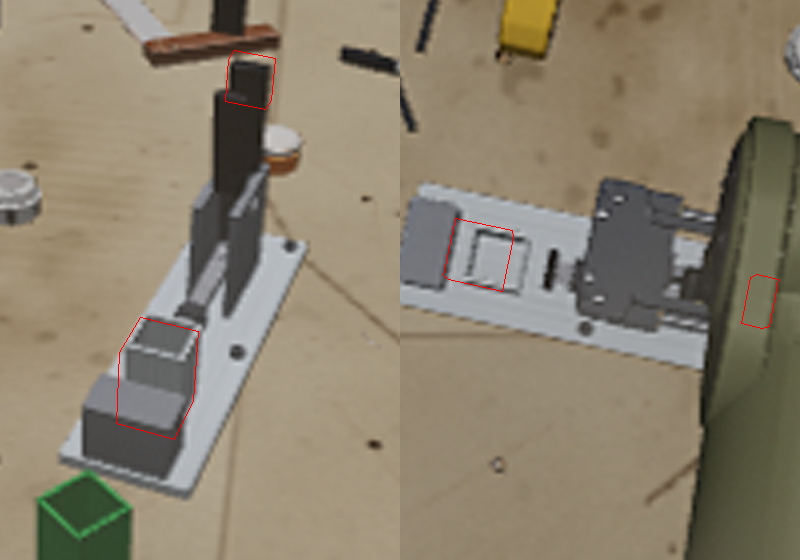

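Tube stands upright about 11 mm short of the stop, centred (top crop ring at (497,262)), and the foot is about 17 mm behind it. I lower the fingers around the handles.

{"fn": "play_rows", "kwargs": {
  "steps": [
    [[0,-0.001,0.02,0,0,0,0.087],[0,0,0.02,0,0,0,0.087],[0,0,0.02,0,0,0,0.087],[0,0,0.02,0,0,0,0.087],[0,0,0.015,0,0,0,0.087],[0,0,0.01,0,0,0,0.087],[0,0,0,0,0,0,0.087],[0,0,0,0,0,0,0.087]]
  ]
}}

```text
time_s: 13.7
tool_pos: [0.5429, -0.1057, 0.1367]
tool_rot: [180.0, 0.0, 167.8]
force: [0.6, -0.7, -0.1]
grip_width: 0.0867
grasp_force: 0.0
```

{"fn": "play_rows", "kwargs": {
  "force": 6,
  "steps": [
    [[0,0,0,0,0,0,0.07],[0,0,0,0,0,0,0.062],[0,0,0,0,0,0,0.058],[0,0,0,0,0,0,0.056],[0,0,0,0,0,0,0.056],[0,0,0,0,0,0,0.056]]
  ]
}}

```text
time_s: 14.3
tool_pos: [0.5427, -0.1054, 0.1364]
tool_rot: [180.0, 0.0, 167.8]
force: [0.0, 1.3, -0.1]
grip_width: 0.0571
grasp_force: 0.7
```

{"fn": "play_rows", "kwargs": {
  "force": 8,
  "steps": [
    [[0,-0.001,0,0,0,0,0.052],[0,-0.002,0,0,0,0,0.048],[0,-0.002,0,0,0,0,0.044],[0,-0.002,0,0,0,0,0.04],[0,-0.002,0,0,0,0,0.036],[0,-0.002,0,0,0,0,0.032],[0,-0.001,0,0,0,0,0.03],[0,0,0,0,0,0,0.03],[0,0,0,0,0,0,0.03],[0,0,0,0,0,0,0.03],[0,0,0,0,0,0,0.03]]
  ]
}}

```text
time_s: 15.4
tool_pos: [0.5409, -0.1138, 0.1366]
tool_rot: [179.7, 0.0, 167.9]
force: [1.3, 9.9, 3.4]
grip_width: 0.0332
grasp_force: 8.2
```

```bash
cat > m.py <<'E'
# foot and tube position along clamp x, from the top picture and silhouettes
from v import *
c=read_camera("top");T={k:round(v,4) if np.ndim(v)==0 else np.round(v,4).tolist() for k,v in get_obs().items() if k in("grip_width","grasp_force","force","tool_pos")};print(T)
def cx(uv,z):
    g=ray(c,uv,z)[:2]-P[:2];a=P[2];return [1000*(g[0]*np.cos(a)+g[1]*np.sin(a)),1000*(-g[0]*np.sin(a)+g[1]*np.cos(a))]
for nm,z in(("foot_face",.040),("tube",.072),("ram",.045)):
    for d in silhouettes("top",nm):
        ys,xs=np.nonzero(d["pixels"])
        q=np.array([cx((u,v),z) for u,v in zip(xs,ys)])
        if abs(q[:,1].mean())<45 and d["p"]>.15: print(nm,round(d["p"],2),len(xs),"x",q[:,0].min().round(1),q[:,0].max().round(1),"mean",q.mean(0).round(1))
g=cv2.cvtColor(c["frame"],cv2.COLOR_RGB2GRAY).astype(np.float32)
xs=np.arange(20,118,2.)
uv=np.array([[proj(c,cl(x,y,40)[None])[0] for x in xs] for y in(-9,9)]).astype(np.float32)
s=cv2.remap(g,uv[...,0],uv[...,1],cv2.INTER_LINEAR).mean(0);print([(int(x),int(v)) for x,v in zip(xs,s)])
E
python3 m.py
```

```text
{'tool_pos': [0.5408, -0.1139, 0.1366], 'force': [0.877, 9.5529, 3.6544], 'grasp_force': 8.1597, 'grip_width': 0.0333}
foot_face 0.39 44 x 38.0 55.1 mean [47.5  0.2]
foot_face 0.39 1731 x -76.3 150.9 mean [61.5  5.2]
tube 0.52 182 x 288.4 342.0 mean [316.7  17.6]
tube 0.43 86 x 198.5 249.0 mean [222.9   8.6]
ram 0.68 88 x -36.4 52.3 mean [29.  0.]
[(20, 163), (22, 129), (24, 86), (26, 57), (28, 60), (30, 59), (32, 58), (34, 57), (36, 84), (38, 122), (40, 148), (42, 146), (44, 151), (46, 148), (48, 120), (50, 70), (52, 26), (54, 30), (56, 105), (58, 162), (60, 163), (62, 147), (64, 150), (66, 163), (68, 168), (70, 169), (72, 168), (74, 168), (76, 168), (78, 168), (80, 168), (82, 168), (84, 168), (86, 167), (88, 168), (90, 168), (92, 169), (94, 172), (96, 156), (98, 122), (100, 103), (102, 135), (104, 162), (106, 168), (108, 169), (110, 170), (112, 162), (114, 120), (116, 89)]
```

Pump 1 reached the end of travel (fingers 33 mm apart). The foot face is now at clamp x of about 55, so ram is about 26 mm. I release and pump again.

{"fn": "play_rows", "kwargs": {
  "force": 8,
  "steps": [
    [[0,0.003,0,0,0,0,0.04],[0,0.003,0,0,0,0,0.047],[0,0.003,0,0,0,0,0.054],[0,0.002,0,0,0,0,0.06],[0,0.0,0,0,0,0,0.06],[0,0.0,0,0,0,0,0.06],[0,0.0,0,0,0,0,0.06]]
  ]
}}

```text
time_s: 16.3
tool_pos: [0.5418, -0.1074, 0.1358]
tool_rot: [-180.0, -0.0, 167.8]
force: [-0.9, 1.4, 0.5]
grip_width: 0.0596
grasp_force: 0.6
```

{"fn": "play_rows", "kwargs": {
  "force": 8,
  "steps": [
    [[0,-0.001,0,0,0,0,0.052],[0,-0.002,0,0,0,0,0.048],[0,-0.002,0,0,0,0,0.044],[0,-0.002,0,0,0,0,0.04],[0,-0.002,0,0,0,0,0.036],[0,-0.002,0,0,0,0,0.032],[0,0,0,0,0,0,0.03],[0,0,0,0,0,0,0.03],[0,0,0,0,0,0,0.03],[0,0,0,0,0,0,0.03]]
  ]
}}

```text
time_s: 17.3
tool_pos: [0.5408, -0.1138, 0.1366]
tool_rot: [179.7, 0.0, 167.9]
force: [0.7, 8.6, 2.7]
grip_width: 0.0332
grasp_force: 8.2
```

```bash
python3 m.py
```

```text
{'tool_pos': [0.5408, -0.1139, 0.1367], 'force': [-0.6167, 8.341, 2.8183], 'grasp_force': 8.1516, 'grip_width': 0.0333}
foot_face 0.51 23 x 44.7 57.5 mean [51.5 -1.7]
tube 0.65 52 x 65.7 101.5 mean [92.8  3. ]
tube 0.52 231 x 286.3 344.7 mean [316.6  18. ]
tube 0.44 212 x 195.8 253.8 mean [225.2   6.3]
ram 0.53 142 x -39.7 60.1 mean [29.4  0.5]
[(20, 167), (22, 167), (24, 163), (26, 149), (28, 112), (30, 75), (32, 57), (34, 60), (36, 59), (38, 57), (40, 66), (42, 105), (44, 130), (46, 147), (48, 160), (50, 161), (52, 141), (54, 95), (56, 47), (58, 27), (60, 43), (62, 98), (64, 146), (66, 168), (68, 171), (70, 169), (72, 168), (74, 169), (76, 168), (78, 168), (80, 168), (82, 167), (84, 167), (86, 168), (88, 167), (90, 168), (92, 169), (94, 172), (96, 156), (98, 123), (100, 103), (102, 136), (104, 162), (106, 168), (108, 169), (110, 170), (112, 162), (114, 119), (116, 89)]
```

{"fn": "play_rows", "kwargs": {
  "force": 8,
  "steps": [
    [[0,0.003,0,0,0,0,0.04],[0,0.003,0,0,0,0,0.047],[0,0.003,0,0,0,0,0.054],[0,0.002,0,0,0,0,0.064],[0,0.001,0,0,0,0,0.066],[0,0.0,0,0,0,0,0.066],[0,0.0,0,0,0,0,0.066],[0,0.0,0,0,0,0,0.066]]
  ]
}}

```text
time_s: 18.3
tool_pos: [0.5423, -0.1063, 0.1361]
tool_rot: [-180.0, -0.0, 167.8]
force: [0.5, 0.7, -1.0]
grip_width: 0.0659
grasp_force: 0.5
```

{"fn": "play_rows", "kwargs": {
  "force": 8,
  "steps": [
    [[0,-0.002,0,0,0,0,0.058],[0,-0.002,0,0,0,0,0.048],[0,-0.002,0,0,0,0,0.044],[0,-0.002,0,0,0,0,0.04],[0,-0.002,0,0,0,0,0.036],[0,-0.002,0,0,0,0,0.032],[0,0,0,0,0,0,0.03],[0,0,0,0,0,0,0.03],[0,0,0,0,0,0,0.03],[0,0,0,0,0,0,0.03]]
  ]
}}

```text
time_s: 19.3
tool_pos: [0.5411, -0.1139, 0.1368]
tool_rot: [179.7, 0.0, 167.9]
force: [1.0, 8.9, 3.0]
grip_width: 0.0334
grasp_force: 8.3
```

```bash
python3 m.py
```

```text
{'tool_pos': [0.541, -0.1139, 0.1368], 'force': [1.5493, 9.5911, 2.8217], 'grasp_force': 8.251, 'grip_width': 0.0333}
foot_face 0.74 1626 x -75.8 150.9 mean [61.2  4.4]
foot_face 0.54 47 x 52.4 70.1 mean [62.  -0.7]
tube 0.73 217 x 285.1 342.0 mean [313.8  18.5]
tube 0.61 148 x 195.8 253.8 mean [225.8   7.9]
tube 0.57 130 x 68.4 109.8 mean [91.   2.4]
ram 0.61 136 x -39.1 67.8 mean [34.7 -0.2]
ram 0.49 1765 x -75.9 151.6 mean [61.   4.9]
[(20, 167), (22, 165), (24, 165), (26, 167), (28, 170), (30, 170), (32, 170), (34, 170), (36, 149), (38, 110), (40, 65), (42, 56), (44, 56), (46, 58), (48, 56), (50, 69), (52, 96), (54, 136), (56, 150), (58, 158), (60, 160), (62, 131), (64, 83), (66, 30), (68, 17), (70, 61), (72, 131), (74, 162), (76, 169), (78, 169), (80, 168), (82, 168), (84, 167), (86, 167), (88, 167), (90, 167), (92, 167), (94, 167), (96, 166), (98, 167), (100, 168), (102, 170), (104, 159), (106, 122), (108, 107), (110, 130), (112, 153), (114, 120), (116, 91)]
```

{"fn": "play_rows", "kwargs": {
  "force": 8,
  "steps": [
    [[0,0.003,0,0,0,0,0.04],[0,0.003,0,0,0,0,0.047],[0,0.003,0,0,0,0,0.054],[0,0.002,0,0,0,0,0.064],[0,0.001,0,0,0,0,0.066],[0,0.0,0,0,0,0,0.066],[0,0.0,0,0,0,0,0.066],[0,0.0,0,0,0,0,0.066]]
  ]
}}

```text
time_s: 20.3
tool_pos: [0.5421, -0.1063, 0.1359]
tool_rot: [-180.0, -0.0, 167.8]
force: [-0.3, 1.1, -1.4]
grip_width: 0.0658
grasp_force: 0.5
```

{"fn": "play_rows", "kwargs": {
  "force": 9,
  "steps": [
    [[0,-0.002,0,0,0,0,0.058],[0,-0.002,0,0,0,0,0.05],[0,-0.001,0,0,0,0,0.047],[0,-0.002,0,0,0,0,0.044],[0,-0.001,0,0,0,0,0.042],[0,-0.001,0,0,0,0,0.04],[0,0,0,0,0,0,0.04],[0,0,0,0,0,0,0.04],[0,0,0,0,0,0,0.04]]
  ]
}}

```text
time_s: 21.2
tool_pos: [0.5416, -0.1118, 0.1368]
tool_rot: [179.8, 0.1, 167.9]
force: [0.4, 8.0, 3.5]
grip_width: 0.0402
grasp_force: 4.1
```

{"fn": "play_rows", "kwargs": {
  "force": 9,
  "steps": [
    [[0,-0.001,0,0,0,0,0.038],[0,-0.001,0,0,0,0,0.036],[0,-0.001,0,0,0,0,0.034],[0,0,0,0,0,0,0.032],[0,0,0,0,0,0,0.03],[0,0,0,0,0,0,0.03],[0,0,0,0,0,0,0.03]]
  ]
}}

```text
time_s: 21.9
tool_pos: [0.5411, -0.1139, 0.1368]
tool_rot: [179.7, 0.0, 167.9]
force: [0.3, 9.5, 4.7]
grip_width: 0.0335
grasp_force: 9.2
```

```bash
python3 m.py
```

```text
{'tool_pos': [0.5411, -0.114, 0.1368], 'force': [1.0514, 9.2274, 4.1074], 'grasp_force': 9.2255, 'grip_width': 0.0332}
tube 0.53 224 x 286.3 342.6 mean [316.4  20. ]
tube 0.42 121 x 198.5 251.7 mean [226.2   7.2]
ram 0.53 193 x -41.9 74.5 mean [33.8 -0.3]
[(20, 167), (22, 164), (24, 165), (26, 167), (28, 169), (30, 170), (32, 168), (34, 166), (36, 166), (38, 168), (40, 170), (42, 173), (44, 165), (46, 136), (48, 93), (50, 66), (52, 56), (54, 56), (56, 54), (58, 57), (60, 82), (62, 129), (64, 154), (66, 153), (68, 111), (70, 55), (72, 15), (74, 25), (76, 94), (78, 154), (80, 170), (82, 170), (84, 168), (86, 167), (88, 167), (90, 167), (92, 167), (94, 167), (96, 166), (98, 166), (100, 166), (102, 166), (104, 167), (106, 169), (108, 163), (110, 136), (112, 98), (114, 118), (116, 141)]
```

Step 4 pushed the tube to the stop. The head-to-foot gap shrank from about 22.2 to 18.1 mm, so the spring is in about 4 mm with the trigger at its end. I release and take a controlled partial pump for about 6 mm.

{"fn": "play_rows", "kwargs": {
  "force": 8,
  "steps": [
    [[0,0.003,0,0,0,0,0.04],[0,0.003,0,0,0,0,0.047],[0,0.003,0,0,0,0,0.054],[0,0.002,0,0,0,0,0.064],[0,0.001,0,0,0,0,0.066],[0,0.0,0,0,0,0,0.066],[0,0.0,0,0,0,0,0.066],[0,0.0,0,0,0,0,0.066]]
  ]
}}

```text
time_s: 22.9
tool_pos: [0.5421, -0.1063, 0.136]
tool_rot: [-180.0, -0.0, 167.8]
force: [-0.3, 1.5, -1.0]
grip_width: 0.0657
grasp_force: 0.5
```

```bash
cat > g.py <<'E'
from v import *
o=get_obs();print(np.round(o["tool_pos"],4),np.round(o["force"],1),o["grip_width"].__round__(4),round(o["grasp_force"],1))
xs=np.arange(30,118,.5);R=[]
for _ in range(3):
    c=read_camera("top");g=cv2.cvtColor(c["frame"],cv2.COLOR_RGB2GRAY).astype(np.float32)
    uv=np.array([[proj(c,cl(x,y,40)[None])[0] for x in xs] for y in(-9,-8,8,9)]).astype(np.float32)
    R.append(cv2.remap(g,uv[...,0],uv[...,1],cv2.INTER_LINEAR).mean(0))
s=np.mean(R,0)-112;i=np.nonzero(s[1:]*s[:-1]<0)[0];e=xs[i]+.5*s[i]/(s[i]-s[i+1]);print("edges",e.round(1))
if len(e)>3: print("head",(e[0]+e[1])/2,"foot",(e[2]+e[3])/2,"gap",(e[2]+e[3]-e[0]-e[1])/2)
E
python3 g.py
```

```text
[ 0.5421 -0.1063  0.136 ] [-0.3  1.5 -1. ] 0.0657 0.5
edges [ 43.5  58.2  67.3  76.4 111.1 113.5]
head 50.81945076584816 foot 71.87562982738018 gap 21.05617906153202
```

{"fn": "play_rows", "kwargs": {
  "force": 9,
  "steps": [
    [[0,-0.002,0,0,0,0,0.058],[0,-0.002,0,0,0,0,0.052],[0,-0.001,0,0,0,0,0.048],[0,-0.001,0,0,0,0,0.046],[0,0,0,0,0,0,0.046],[0,0,0,0,0,0,0.046],[0,0,0,0,0,0,0.046]]
  ]
}}

```text
time_s: 23.75
tool_pos: [0.5418, -0.1111, 0.1366]
tool_rot: [179.9, 0.1, 167.8]
force: [2.0, 5.3, 3.4]
grip_width: 0.0464
grasp_force: 2.6
```

```bash
python3 g.py
```

```text
[ 0.5418 -0.1111  0.1366] [2.  5.3 3.4] 0.0464 2.6
edges [ 46.1  60.5  67.8  76.4 111.1 113.5]
head 53.31921328417957 foot 72.13564270734787 gap 18.8164294231683
```

{"fn": "play_rows", "kwargs": {
  "force": 9,
  "steps": [
    [[0,-0.001,0,0,0,0,0.044],[0,-0.001,0,0,0,0,0.042],[0,0,0,0,0,0,0.042],[0,0,0,0,0,0,0.042],[0,0,0,0,0,0,0.042]]
  ]
}}

```text
time_s: 24.4
tool_pos: [0.5419, -0.1104, 0.1366]
tool_rot: [179.8, 0.1, 167.9]
force: [1.2, 9.2, 3.0]
grip_width: 0.0419
grasp_force: 4.6
```

```bash
python3 g.py
```

```text
[ 0.5419 -0.1104  0.1366] [1.2 9.2 3. ] 0.0419 4.6
edges [ 46.9  61.7  67.9  76.4 111.1 113.5]
head 54.27413401007652 foot 72.14812578260899 gap 17.873991772532463
```

{"fn": "play_rows", "kwargs": {
  "force": 9,
  "steps": [
    [[0,-0.001,0,0,0,0,0.041],[0,-0.001,0,0,0,0,0.04],[0,0,0,0,0,0,0.04],[0,0,0,0,0,0,0.04],[0,0,0,0,0,0,0.04]]
  ]
}}

```text
time_s: 25.05
tool_pos: [0.5417, -0.1113, 0.1367]
tool_rot: [179.7, 0.1, 168.0]
force: [1.7, 10.2, 2.7]
grip_width: 0.0402
grasp_force: 5.5
```

```bash
python3 g.py; python3 v.py pics/v2.png
```

```text
[ 0.5417 -0.1113  0.1367] [ 1.7 10.2  2.7] 0.0402 5.5
edges [ 48.   62.4  67.9  76.4 111.1 113.5]
head 55.215709554962814 foot 72.16009929776192 gap 16.944389742799103
[ 0.54174838 -0.11128932  0.13672848] 0.04020323819939791
```

View pics/v2.png

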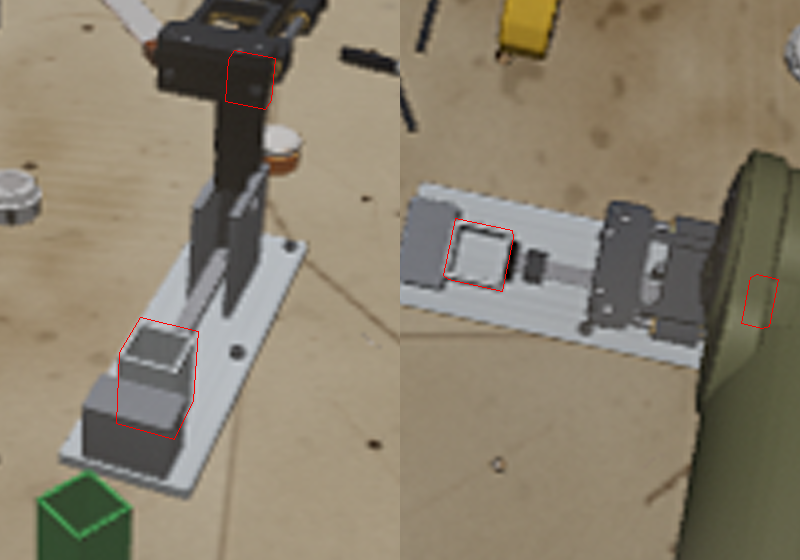

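The tube (top crop (481,256)) stands flat against the stop and square, with the foot pressed on it. The spring is in about 5.3 to 6.5 mm and the trigger is held at about 10 N. I hand it in.

```bash
python3 -c "
from cell import *
print(sign_off())"
```

```text
the job is handed in; nothing more can be done
None
```

I handed the job in with the tube standing square against the stop, the foot's spring in about 6 mm (estimated from the camera pictures) and the trigger still held squeezed; `sign_off` returned no verdict.

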